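# Clamp a round seal stone in the engraving bed

## Task

Take the round seal stone from its wooden rest and lay it, without dropping it, in the V-grooves of the steel engraving bed, centred lengthwise over the two V-cradles (so that the strap will cross the middle of its plain barrel) and with its ball knob pointing to the end that has the upright fence. Once it lies there and is released, swing the hinged clamp strap over it and press it down until it rests on the stone, then let go. Leave the other stones and the phone where they are.

Things in the scene. Friction and masses are not known exactly. Their poses are not given: they have to be found in the camera images.
- seal_mid (a point): Round seal stone, tan soapstone, about 0.36 kg: a cylinder 40 mm in diameter, 100 mm long, with a ball knob (26 mm ball, 18 mm neck) on one end; 133 mm overall. The point is the middle of the cylinder, on its axis; x runs along the stone to the knob, roll arbitrary. At the start it lies level in the wooden rest, axis 30 mm above the desk. Grip it across its diameter here.
- seal_knob (a point): Centre of the seal stone's ball knob, on the stone's axis, 70 mm from seal_mid.
- rest: Fixed dark wooden rest that holds the seal stone at the start: base 110 x 56 x 6 mm with two shallow cross-cradles 18 mm high, 16 mm long along x, at x = +-43 mm; the middle 70 mm is open for fingers down to the base. Origin under its centre at desk height; x along the stone, to its knob.
- bed_seat (a point): Where the middle of the stone's axis belongs in the engraving bed, 50.3 mm above the desk. x along the groove to the fenced end, z up, y away from the strap hinge. The bed is fixed. Two steel V-cradles (90 degree V, 22 mm long, 76 mm wide, tops 50 mm above the desk) centred at x = +-41 mm make the groove; the 60 mm between them is open for fingers down to the 10 mm base plate.
- bed_fence (a point): Middle of the top edge of the bed's fence, an upright plate 70 mm wide at x = 100 to 106 mm from bed_seat, its top 60 mm above the desk; the stone need not touch it. The bed's base plate, 10 mm thick, spans x = -64 to +108 mm and y = -100 to +65 mm from bed_seat.
- strap (a joint): Angle of the clamp strap about its hinge, rad: 0 = level across the groove, resting on the seated stone; grows as it opens, up and over to bed_seat's -y side; 2.7 to 3.0 at the start (folded back outward). Stops at -0.06 (no stone) and 3.1. The hinge is stiff (0.18 N m friction, no spring): the strap stays where it is left.
- strap_hinge (a point): Middle of the strap's hinge axis, which runs along bed_seat's x, 80 mm to its -y side, 74.3 mm above the desk. The frame turns with the strap: x along the axis, y along the strap to its free end. Two hinge posts 84 mm high stand at 21 mm either side along x (10 mm thick, 18 mm wide).
- strap_bar (a point): Middle of the round crossbar handle at the strap's free end, 12 mm diameter, 100 mm long, parallel to the hinge axis. In the strap's frame it lies 140 mm along y and 20 mm along z from the hinge (above the strap when closed). The strap is a flat bar 26 x 8 mm, its end turned up to carry the bar's middle; each half of the bar, 15 to 50 mm off its middle, is free to grip or push.
- seal: The seal stone as a body; same point and axes as seal_mid.
- long_stone: Bystander: rectangular stone block 100 x 36 x 36 mm, lying on the desk. Origin at the centre of its underside.
- short_stone: Bystander: rectangular stone block 62 x 36 x 30 mm, lying on the desk. Origin at the centre of its underside.
- phone: Bystander: phone 74 x 152 x 9 mm lying flat. Origin at the centre of its underside.
Mind the look-alikes: they are no part of the job. What is shaped like the seal but orange is not meant. Of the things that look like the part that bears bed_seat, the larger one is meant.

How it is judged (in metres and radians):
On the way:
1. the stone lies released and centred in the V-grooves, knob towards the fence, while the strap is still folded back (x of seal_mid in the frame of bed_seat between -0.01 and 0.01 m and y of seal_mid in the frame of bed_seat between -0.004 and 0.004 m and z of seal_mid in the frame of bed_seat between -0.004 and 0.004 m and angle between the x axis of seal_mid and the x axis of bed_seat, either way round below 0.07 rad and x of seal_knob in the frame of bed_seat above 0.04 m and contact force between seal and the fingers below 0.05 N and value of joint strap above 1.2 rad), for 0.2 s.
At the end, for the whole second after the job is handed in: The seal stone lies at rest in the V-grooves, its middle within 10 mm of mid-groove lengthwise and 4 mm sideways and in height, parallel to the groove within 0.07 rad, knob towards the fence, and the strap is down on it (joint between -0.045 and 0.05 rad) (x of seal_mid in the frame of bed_seat between -0.01 and 0.01 m and y of seal_mid in the frame of bed_seat between -0.004 and 0.004 m and z of seal_mid in the frame of bed_seat between -0.004 and 0.004 m and angle between the x axis of seal_mid and the x axis of bed_seat, either way round below 0.07 rad and x of seal_knob in the frame of bed_seat above 0.04 m and contact force between seal and the fingers below 0.05 N and value of joint strap between -0.045 and 0.05 rad and linear speed of seal below 0.02 m/s); the robot touches nothing.
It fails at once if the stone is dropped or slammed into the groove (faster than 0.45 m/s within 40 mm of its seat) (distance between seal_mid and bed_seat below 0.04 m and linear speed of seal above 0.45 m/s).
It fails at once if a bystander (long stone, short stone or phone) is moved more than 25 mm (distance of any of long_stone, short_stone, phone from where it was at the start of the episode above 0.025 m).
It also fails if it takes over 64 s, if anything falls off the work surface, if the arm or the gripper's body presses on something with over 40 N, if the wrist force passes 120 N, or if a joint passes its speed limit or range.

## Robot

A 6-joint arm with a two-finger parallel gripper is mounted at the origin on the work surface. World frame = base frame: x ahead of the robot, y to its left, z up, the work surface at z = 0. Lengths are in mm, angles in rad, forces in N, time in s.
With the tool pointing down it reaches from about 350 to 775 mm from the base axis. Payload 7.3 kg.
Tool frame: the origin (TCP) lies midway between the tips of the shut fingers; the grasp point (between the pads) lies 19 mm behind it; x points along the fingers, z is the direction in which the jaws open and shut, and the axes are right-handed (so a half turn about x gives the same grasp; the last joint's range is limited). The gripper opens to 92 mm and grips with 3 to 60 N. Pads are 19 mm wide; open, the fingers measure 130 mm over their backs; the gripper's body (75 mm by 190 mm) begins 47 mm behind the grasp point.
Start: joints at [-1.374, 0.342, 1.524, -0, 1.275, -0.146], TCP at [176.489, -494.466, 226.741] pointing down, gripper open.
Joint ranges: [-2.53, 2.53], [-0.77, 2.02], [0.04, 2.7], [-1, 4.14], [0.28, 2.66], [-3.11, 3.11]. Speed limits (rad/s): [2.57, 2.57, 3.14, 3.14, 3.14, 3.14].

## Interface

Orientations are given as [roll, pitch, yaw] about the fixed x, y, z axes, in that order (R = Rz(yaw) Ry(pitch) Rx(roll)).
In Python, from plant import monitor, optics, close_job gives the robot as it stands.
- The arm moves only by the tool send_rows, never from a script. Its argument "commands" is a list that holds one entry, the list of rows, each a list of 5 numbers: the shift along the tool's x, y, z in m, then the turn about the tool's x in degrees, then the finger opening in m, from 0 to 0.0918. A call has 1 to 10 rows; each row shifts and turns the pose as measured when the row begins, along the tool's axes as they then stand; what a row does not reach is not made up. A row lasts 1/12 s, in which the tool goes at most 41.7 mm and 7.16 degrees, less where a joint would pass 70% of its speed; a pose out of reach is approached as far as the arm can. A call with a gripper value outside its range is refused whole. The fingers move at their own pace and stop on an object; the grip force is fixed at half the most. Time passes only in rows, so rows that do not move let the fingers close. It gives the time, the measured TCP pose, the force and the opening at its end, in the units of the state.
- monitor.get_obs(): the state, without advancing time (a new reading comes with each control period).
- optics.capture(name): name is "scene" or "side" or "wrist"; returns a dict with "color" (400x640x3 uint8, blue, green, red), "camera_matrix" (3x3 intrinsics, pixels), "k1" (the pictures are not rectified: a ray, as slopes to the right and down, at radius r is drawn at 1 + k1 r^2 times it, then the intrinsics apply), "camera_from_world" (4x4, takes a point from world to camera coordinates); the wrist camera has in their place "T_tool_cam" (4x4, takes a point from camera to tool coordinates, whose origin is the TCP and whose axes are the tool frame's). Camera axes: x right, y down, z forward; pixel columns grow to the right and rows downward; lengths in mm; the calibration is good to about 2 mm. A picture is of the moment at which its call begins: read the wrist's pose just before it. There is no depth.
- close_job(): hands the job in, once; it reports no verdict.
The state is a dict: "time": time; "joint_positions": joint angles; "dq": joint speeds; "tau": joint torques, N m; "tool_pos": TCP position; "tcp_rot": TCP orientation; "contact_force": force on the tool from outside, world axes, zero at the start; "moment": the same for the moment, N m; "grip_width": finger opening in mm.
Only numpy, scipy, OpenCV 4.12 (cv2) and the standard library are available. Lean on these libraries where they do the work, as an engineer would, in place of code of your own. Each camera call takes 0.05 s, during which the arm holds its last target.

## Working session

There is one attempt and no reset: what is moved stays moved. The work goes in short steps, Python scripts to look and compute and a tool call to move; the robot and the scene stay as the last step left them, time stands still between calls to the robot, and variables do not carry over. Pictures are saved under pics/ and viewed, and the job is handed in when it is done.

Besides the shell and the picture viewer there is one more tool, called after "Emit:" as name(argument=value, ...), one argument or row to a line, values as JSON. send_rows: Moves the arm, as the interface text tells. Its arguments: {"type":"object","properties":{"commands":{"type":"array","items":{"type":"array","items":{"type":"array","items":{"type":"number"}}}}},"required":["commands"]}

```bash
mkdir -p pics; ls
python3 - <<'E'
from plant import monitor, optics
import cv2
print(monitor.get_obs())
for n in ["scene","side","wrist"]:
    c=optics.capture(n); cv2.imwrite(f"pics/{n}0.png",c["color"]); print(n,{k:v for k,v in c.items() if k!="color"})
E
```

```text
pics
{'time': 0.0, 'joint_positions': array([-1.37398076e+00,  3.42729008e-01,  1.52504102e+00,  2.29805280e-06,
        1.27539801e+00, -1.45990902e-01]), 'dq': array([ 0.00031238, -0.00175309, -0.00121582,  0.00044199,  0.00125637,
       -0.00042414]), 'tau': array([-4.74817516e-04, -4.31244600e+01, -2.44220763e+01,  7.14959647e-02,
        5.58614067e-02, -1.14956806e-04]), 'tool_pos': array([ 176.41249842, -494.02874185,  226.03333039]), 'tcp_rot': array([2.99420688, 1.56922094, 1.76621635]), 'contact_force': array([ 0.12377671, -0.73048616, -0.3359772 ]), 'moment': array([ 0.00674128, -0.02354658, -0.02554801]), 'grip_width': 91.72832616632776}
scene {'camera_matrix': array([[369.39934472,   0.        , 324.72391453],
       [  0.        , 369.39934472, 201.15440816],
       [  0.        ,   0.        ,   1.        ]]), 'k1': -0.07070187639781673, 'camera_from_world': array([[-4.82763354e-01,  8.75562816e-01,  1.81465994e-02,
         1.85930651e+02],
       [ 6.71544223e-01,  3.83413762e-01, -6.34052240e-01,
        -3.97365188e+02],
       [-5.62110221e-01, -2.93910942e-01, -
[... 562 characters left out ...]
19e-01, -7.19090165e-01,
         9.82453550e+02],
       [ 0.00000000e+00,  0.00000000e+00,  0.00000000e+00,
         1.00000000e+00]])}
wrist {'camera_matrix': array([[348.13523833,   0.        , 320.36770675],
       [  0.        , 348.13523833, 203.63440314],
       [  0.        ,   0.        ,   1.        ]]), 'k1': -0.05585213975786384, 'T_tool_cam': array([[-8.45416202e-05, -3.07833402e-01,  9.51440271e-01,
        -1.58479091e+02],
       [ 1.43520081e-04, -9.51440268e-01, -3.07833389e-01,
         8.38661592e+01],
       [ 9.99999986e-01,  1.10526052e-04,  1.24616577e-04,
        -2.89689491e-01],
       [ 0.00000000e+00,  0.00000000e+00,  0.00000000e+00,
         1.00000000e+00]])}
```

View pics/scene0.png

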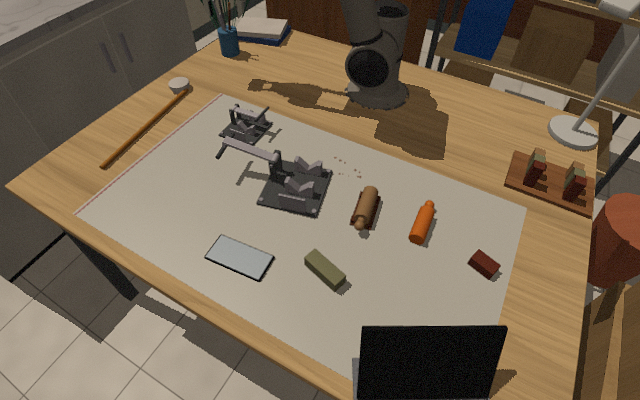

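View pics/side0.png

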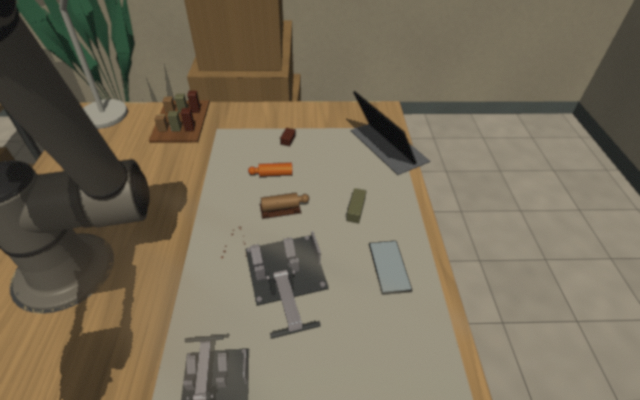

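View pics/wrist0.png

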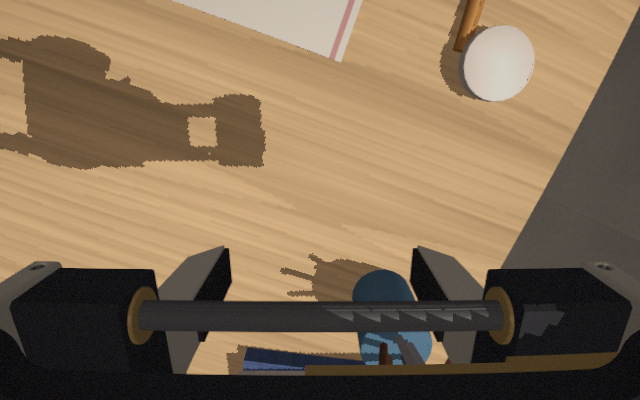

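Run:
```python
import cv2,numpy as np
a=cv2.imread('pics/scene0.png');b=cv2.imread('pics/side0.png')
A=cv2.resize(a[90:250,200:450],None,fx=3.2,fy=3.2,interpolation=cv2.INTER_CUBIC)
B=cv2.resize(b[150:400,170:430],None,fx=2.4,fy=2.4,interpolation=cv2.INTER_CUBIC)
cv2.imwrite('pics/cA.png',A);cv2.imwrite('pics/cB.png',B)
```

```text
(no output)
```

View pics/cA.png

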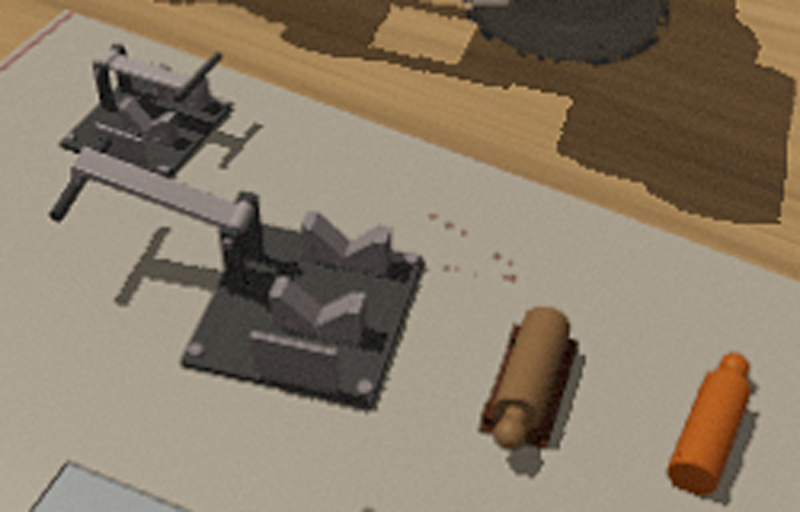

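View pics/cB.png

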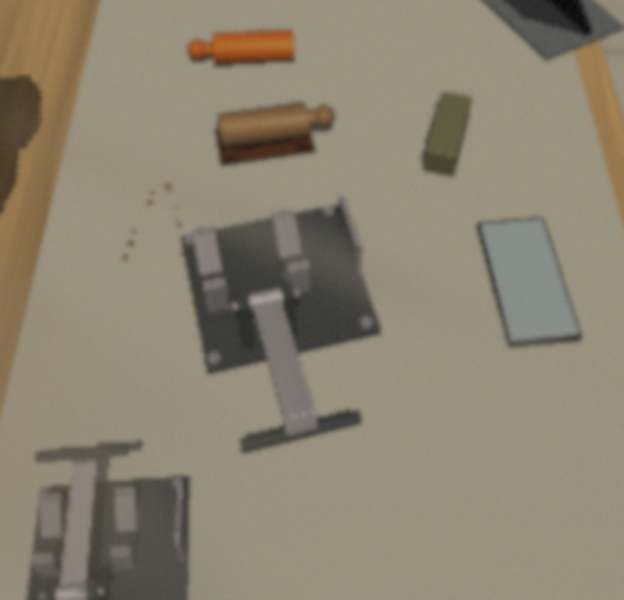

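```bash
cat > h.py <<'E'
import cv2,numpy as np
from scipy.spatial.transform import Rotation as R
from plant import monitor, optics
def cap(n,save=None):
    o=monitor.get_obs(); c=optics.capture(n); K=c['camera_matrix'];k=c['k1']
    if n=='wrist':
        T=np.eye(4);T[:3,:3]=R.from_euler('xyz',o['tcp_rot']).as_matrix();T[:3,3]=o['tool_pos']
        W=T@c['T_tool_cam']
    else: W=np.linalg.inv(c['camera_from_world'])
    if save: cv2.imwrite(save,c['color'])
    return dict(img=c['color'],K=K,k=k,W=W,o=o)
def ray(c,p):
    p=np.array(p,float).reshape(-1,1,2)
    u=cv2.undistortPoints(p,c['K'],np.array([c['k'],0,0,0.]))[:,0]
    d=np.c_[u,np.ones(len(u))]@c['W'][:3,:3].T
    return c['W'][:3,3],d
def onz(c,p,z):
    o,d=ray(c,p); return o+d*((z-o[2])/d[:,2])[:,None]
def tri(cs,ps):
    A=np.zeros((3,3));b=np.zeros(3)
    for c,p in zip(cs,ps):
        o,d=ray(c,p);d=d[0]/np.linalg.norm(d);M=np.eye(3)-np.outer(d,d);A+=M;b+=M@o
    return np.linalg.solve(A,b)
def proj(c,P):
    Wi=np.linalg.inv(c['W']);q=np.array(P,float).reshape(-1,3)@Wi[:3,:3].T+Wi[:3,3]
    s=q[:,:2]/q[:,2:];r2=(s**2).sum(1,keepdims=True);s=s*(1+c['k']*r2)
    return s*np.array([c['K'][0,0],c['K'][1,1]])+c['K'][:2,2]
def where():
    o=monitor.get_obs();M=R.from_euler('xyz',o['tcp_rot']).as_matrix()
    print('t',round(o['time'],2),'tcp',o['tool_pos'].round(1),'x',M[:,0].round(3),'y',M[:,1].round(3),'z',M[:,2].round(3),'F',o['contact_force'].round(1),'w',round(o['grip_width'],1),'q',o['joint_positions'].round(2))
    return o,M
def delta(target,finger=None):
    """tool-frame shift (m) to put TCP at target with turn about tool x (deg) so tool z lies along +-finger dir"""
    o,M=where(); d=M.T@(np.array(target,float)-o['tool_pos'])/1000
    out=[d.round(4)]
    if finger is not None:
        f=M.T@np.array([finger[0],finger[1],0]); a=np.degrees(np.arctan2(-f[1],f[2])); a=(a+90)%180-90; out.append(round(a,2))
    print('delta',*out); return out
E
python3 - <<'E'
from h import *
s=cap('scene');d=cap('side')
print('scene plate',onz(s,[(332.5,170.3),(317.2,217.2),(257.2,203.1)],10).round(0))
print('side plate',onz(d,[(245.8,248.8),(328.3,288.8),(257,305)],10).round(0))
for n,c in (('scene',s),('side',d)):
    hsv=cv2.cvtColor(c['img'],cv2.COLOR_BGR2HSV)
    m=cv2.inRange(hsv,(5,80,70),(18,190,255))
    win=np.zeros_like(m); x,y,w,h=(340,175,55,65) if n=='scene' else (250,180,70,45)
    win[y:y+h,x:x+w]=255;m&=win
    cs=max(cv2.findContours(m,cv2.RETR_EXTERNAL,cv2.CHAIN_APPROX_NONE)[0],key=cv2.contourArea)
    pts=cs[:,0].astype(float);mu=pts.mean(0);v=np.linalg.svd(pts-mu)[2][0] if 0 else np.linalg.svd(pts-mu,full_matrices=False)[2][0]
    t=(pts-mu)@v; e=[pts[t.argmin()],pts[t.argmax()]]
    r=cv2.minAreaRect(cs); print(n,r, e, onz(c,[r[0]]+e,30).round(0))
E
python3 -c "
from h import *;where()"
```

```text
scene plate [[440.  55.  10.]
 [605.  99.  10.]
 [643. -60.  10.]]
side plate [[ 439.   47.   10.]
 [ 641.  -73.   10.]
 [ 479. -112.   10.]]
scene ((364.24957275390625, 203.782470703125), (16.343900680541992, 38.68330764770508), 19.179006576538086) [array([374., 187.]), array([352., 220.])] [[522. 190.  30.]
 [456. 188.  30.]
 [583. 186.  30.]]
side ((284.0, 201.5), (17.0, 48.0), 90.0) [array([308., 196.]), array([260., 205.])] [[532. 192.  30.]
 [598. 213.  30.]
 [467. 180.  30.]]
t 0.25 tcp [ 176.4 -494.3  226.4] x [-0.     0.001 -1.   ] y [0.942 0.336 0.   ] z [ 0.336 -0.942 -0.001] F [ 0.2  0.3 -0.3] w 91.6 q [-1.37  0.34  1.52 -0.    1.28 -0.15]
```

Emit:
send_rows(
  commands=[
    [[-0.006,0.0295,-0.0267,0,0.09],[-0.006,0.0295,-0.0267,0,0.09],[-0.006,0.0295,-0.0267,0,0.09],[-0.006,0.0295,-0.0267,0,0.09],[-0.006,0.0295,-0.0267,0,0.09],[-0.006,0.0295,-0.0267,0,0.09],[-0.006,0.0295,-0.0267,0,0.09],[-0.006,0.0295,-0.0267,0,0.09],[-0.006,0.0295,-0.0267,0,0.09],[-0.006,0.0295,-0.0267,0,0.09]],
  ],
)

```text
time: 1.08
tool_pos: [366.9, -136.5, 285.8]
tcp_rot: [3.121, 1.568, 1.878]
contact_force: [1.6, -0.2, 0.4]
grip_width: 90.0
```

```bash
python3 -c "
from h import *
delta((490,90,290))"
```

```text
t 1.08 tcp [ 366.9 -136.5  285.8] x [-0.001  0.003 -1.   ] y [0.947 0.323 0.   ] z [ 0.323 -0.947 -0.003] F [ 1.6 -0.2  0.4] w 90.0 q [-0.55  0.05  1.74  0.    1.36  0.69]
delta [-0.0038  0.1896 -0.1747]
```

Emit:
send_rows(
  commands=[
    [[-0.001,0.0295,-0.0267,0,0.09],[-0.001,0.0295,-0.0267,0,0.09],[-0.001,0.0295,-0.0267,0,0.09],[-0.001,0.0295,-0.0267,0,0.09],[-0.001,0.0295,-0.0267,0,0.09],[-0.001,0.0295,-0.0267,0,0.09],[0,0,0,0,0.09],[0,0,0,0,0.09]],
  ],
)

```text
time: 1.75
tool_pos: [487.6, 90.9, 294.2]
tcp_rot: [1.676, 1.565, 0.443]
contact_force: [0.2, 0.2, -0.2]
grip_width: 90.0
```

```bash
python3 -c "
from h import *
where(); cap('wrist','pics/w1.png')"
```

```text
t 1.75 tcp [487.6  90.9 294.2] x [ 0.005  0.002 -1.   ] y [0.943 0.331 0.006] z [ 0.331 -0.943 -0.001] F [ 0.2  0.2 -0.2] w 90.0 q [0.03 0.24 1.48 0.   1.42 1.26]
```

View pics/w1.png

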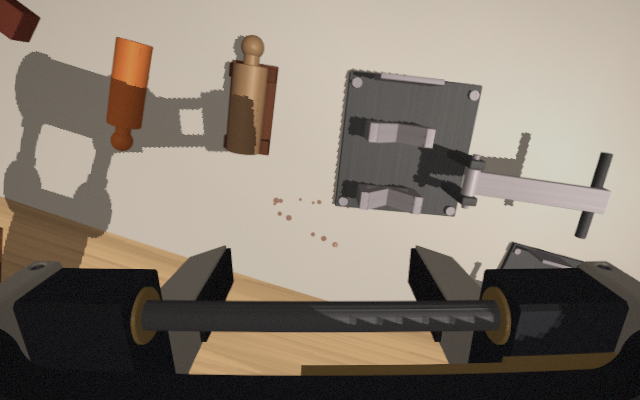

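Run:
```python
import cv2
a=cv2.imread('pics/w1.png')
cv2.imwrite('pics/w1b.png',cv2.resize(a[55:245,325:625],None,fx=2.6,fy=2.6,interpolation=cv2.INTER_CUBIC))
cv2.imwrite('pics/w1s.png',cv2.resize(a[20:170,200:310],None,fx=4,fy=4,interpolation=cv2.INTER_CUBIC))
```

```text
(no output)
```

View pics/w1b.png

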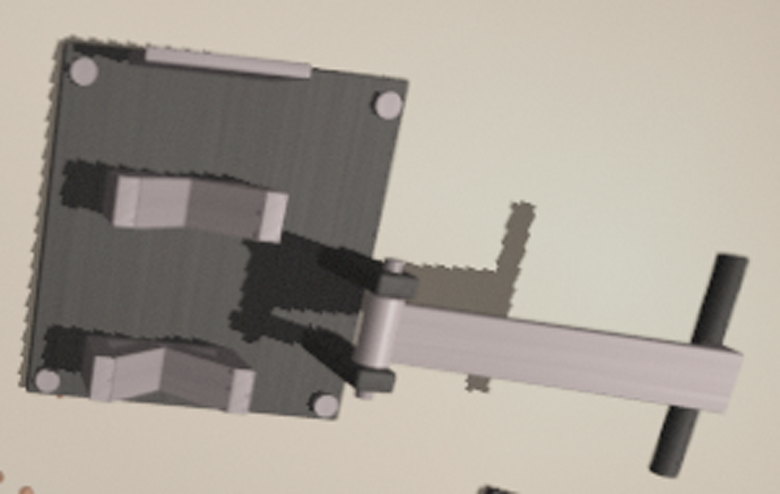

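View pics/w1s.png

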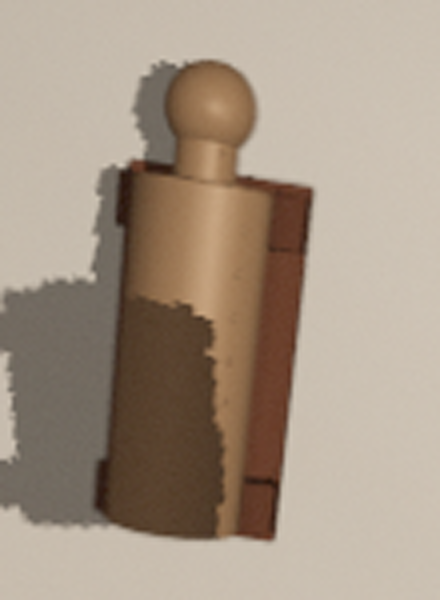

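Run:
```python
from h import *
c=cap('wrist')
s=lambda L:[(x/4+200-.4,y/4+20-.4) for x,y in L]
b=lambda L:[(x/2.6+325-.3,y/2.6+55-.3) for x,y in L]
k=onz(c,s([(211,104)]),30)[0]; A=onz(c,s([(202,184),(172,519)]),30)
print('knob',k.round(1),'axis pts',A.round(1),'yaw',np.degrees(np.arctan2(*(A[0]-A[1])[[1,0]])), 'knob-base yaw',np.degrees(np.arctan2(*(k-A[1])[[1,0]])),np.linalg.norm(A[0]-A[1]))
P=onz(c,b([(66,38),(408,80),(337,419),(30,390)]),10); print('plate',P.round(1))
TL,TR,BR,BL=P
print('lens',[round(np.linalg.norm(v),1) for v in (TL-TR,BL-BR,TL-BL,TR-BR)],'(165,165,172,172)')
x=(TL-BL)/np.linalg.norm(TL-BL)+(TR-BR)/np.linalg.norm(TR-BR)
y=(TL-TR)/np.linalg.norm(TL-TR)+(BL-BR)/np.linalg.norm(BL-BR)
ax,ay=np.degrees(np.arctan2(x[1],x[0])),np.degrees(np.arctan2(-y[0],y[1])); print('yaw',ax,ay)
a=np.radians((ax+ay)/2);X=np.array([np.cos(a),np.sin(a),0]);Y=np.array([-np.sin(a),np.cos(a),0])
seat=P.mean(0)-22*X+17.5*Y; seat[2]=50.3;print('seat from plate',seat.round(1))
F=onz(c,b([(146,50),(311,71)]),60);print('fence top outer/far edge',F.round(1),np.linalg.norm(F[0]-F[1]),'->seat',(F.mean(0)-100*X).round(1),(F.mean(0)-106*X).round(1))
for nm,L in (('far cradle L lip/ R lip',[(128,201),(274,217)]),('near',[(103,378),(242,390)])):
    Q=onz(c,b(L),50);print(nm,Q.round(1),np.linalg.norm(Q[0]-Q[1]),(Q.mean(0)).round(1))
```

```text
knob [590.2 208.6  30. ] axis pts [[568.7 205.   30. ]
 [473.1 186.8  30. ]] yaw 10.757317256175709 knob-base yaw 10.55591940605207 97.32864006927967
plate [[ 604.2   94.5   10. ]
 [ 641.9  -64.1   10. ]
 [ 476.9 -105.6   10. ]
 [ 438.6   51.7   10. ]]
lens [np.float64(163.0), np.float64(161.9), np.float64(171.1), np.float64(170.2)] (165,165,172,172)
yaw 14.300772776885589 13.51453432390168
seat from plate [514.8   5.8  50.3]
fence top outer/far edge [[606.6  64.5  60. ]
 [622.3  -3.4  60. ]] 69.64941367053255 ->seat [517.4   6.5  60. ] [511.6   5.1  60. ]
far cradle L lip/ R lip [[546.4  46.9  50. ]
 [561.7 -16.9  50. ]] 65.70538248884216 [554.1  15.   50. ]
near [[466.8  27.6  50. ]
 [483.  -36.3  50. ]] 65.9392595938159 [474.9  -4.4  50. ]
```

```bash
python3 -c "
from h import *
a=np.radians(10.6)
delta((521.4,195.6,100),(-np.sin(a),np.cos(a)))"
```

```text
t 1.85 tcp [487.2  89.5 294.3] x [ 0.005  0.003 -1.   ] y [0.944 0.329 0.006] z [ 0.329 -0.944 -0.001] F [ 0.  -0.8 -0.4] w 90.3 q [0.03 0.24 1.48 0.   1.42 1.26]
delta [ 0.1948  0.0661 -0.0888] 8.61
```

Emit:
send_rows(
  commands=[
    [[0.01,0.016,-0.022,2.2,0.065],[0.01,0.016,-0.022,2.2,0.065],[0.02,0.013,-0.021,2.2,0.065],[0.03,0.013,-0.018,2.0,0.065],[0.035,0,0,0,0.065],[0.03,0,0,0,0.065],[0,0,0,0,0.065],[0,0,0,0,0.065]],
  ],
)

```text
time: 2.52
tool_pos: [523.9, 176.7, 159.4]
tcp_rot: [1.442, 1.558, 0.03]
contact_force: [-0.0, 0.0, 1.7]
grip_width: 65.3
```

```bash
python3 -c "
from h import *
a=np.radians(10.6)
delta((521.4,195.6,100),(-np.sin(a),np.cos(a)))
c=cap('wrist','pics/w2.png');print(proj(c,[(521.4,195.6,30),(590.2,208.6,30)]))"
```

```text
t 2.52 tcp [523.9 176.7 159.4] x [ 0.013  0.    -1.   ] y [0.987 0.159 0.013] z [ 0.159 -0.987  0.002] F [-0.   0.   1.7] w 65.3 q [ 0.19  0.45  1.56 -0.    1.12  1.6 ]
delta [ 0.0594 -0.0002 -0.0192] -1.47
[[298.26122397 194.57105063]
 [294.3559292  110.96579986]]
```

View pics/w2.png

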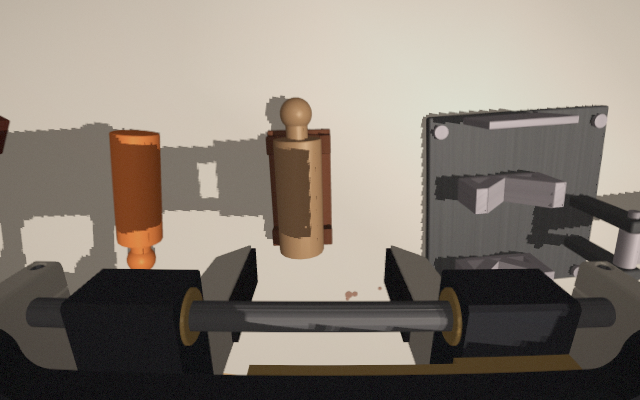

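Run:
```python
from h import *
c=cap('wrist')
im=cv2.resize(c['img'][85:270,255:345],None,fx=3.2,fy=3.2,interpolation=cv2.INTER_CUBIC);cv2.imwrite('pics/w2s.png',im)
g=cv2.cvtColor(c['img'],cv2.COLOR_BGR2GRAY)
h=cv2.HoughCircles(cv2.resize(g[85:150,260:330],None,fx=4,fy=4,interpolation=cv2.INTER_CUBIC),cv2.HOUGH_GRADIENT,1,200,param1=80,param2=20,minRadius=45,maxRadius=85)
print(h)
for x,y,r in h[0][:1]:
  p=(x/4+260-.4,y/4+85-.4); print(p,r/4,onz(c,[p],30).round(1))
```

```text
[[[140.5 109.5  63.8]]]
(np.float32(294.725), np.float32(111.975)) 15.95 [[589.3 207.9  30. ]]
```

View pics/w2s.png

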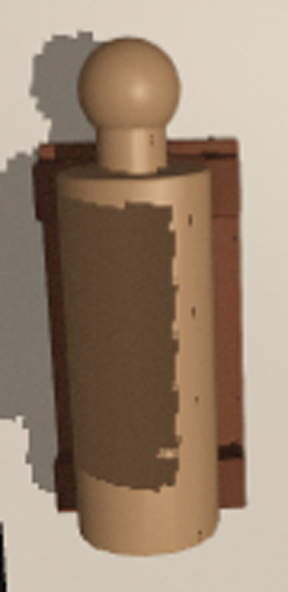

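Emit:
send_rows(
  commands=[
    [[0.01,0,-0.01,-1.0,0.065],[0.015,0,-0.009,-0.5,0.065],[0.02,0,0,0,0.065],[0.015,0,0,0,0.065],[0,0,0,0,0.065],[0,0,0,0,0.065]],
  ],
)

```text
time: 3.12
tool_pos: [528.7, 197.9, 108.8]
tcp_rot: [1.55, 1.534, 0.166]
contact_force: [-0.4, -0.4, 0.8]
grip_width: 65.0
```

```bash
python3 -c "
from h import *
a=np.radians(10.6)
delta((520.7,195.3,12),(-np.sin(a),np.cos(a)))"
```

```text
t 3.12 tcp [528.7 197.9 108.8] x [ 0.036  0.006 -0.999] y [0.982 0.185 0.037] z [ 0.186 -0.983  0.001] F [-0.4 -0.4  0.8] w 65.0 q [ 0.22  0.51  1.61 -0.    0.99  1.61]
delta [ 0.0964 -0.0119  0.001 ] 0.09
```

Emit:
send_rows(
  commands=[
    [[0.02,-0.004,0.0005,0,0.065],[0.02,-0.004,0.0005,0,0.065],[0.02,-0.003,0,0,0.065],[0.01,-0.001,0,0,0.065],[0,0,0,0,0.065]],
  ],
)

```text
time: 3.53
tool_pos: [525.9, 197.2, 45.2]
tcp_rot: [1.572, 1.516, 0.189]
contact_force: [-0.1, -0.4, 0.8]
grip_width: 65.1
```

```bash
python3 -c "
from h import *
a=np.radians(10.6)
delta((520.7,195.3,12),(-np.sin(a),np.cos(a)))"
```

```text
t 3.53 tcp [525.9 197.2  45.2] x [ 0.053  0.01  -0.999] y [0.981 0.187 0.054] z [ 0.187 -0.982 -0.   ] F [-0.1 -0.4  0.8] w 65.1 q [ 0.22  0.59  1.69 -0.    0.81  1.61]
delta [ 0.0329 -0.0073  0.0009] 0.17
```

Emit:
send_rows(
  commands=[
    [[0.01,-0.003,0.0005,0,0.065],[0.008,-0.002,0.0005,0,0.065],[0.006,-0.001,0,0,0.065],[0.005,-0.001,0,0,0.065],[0.003,0,0,0,0.065],[0,0,0,0,0.065]],
  ],
)

```text
time: 4.03
tool_pos: [525.8, 196.5, 17.4]
tcp_rot: [1.579, 1.506, 0.196]
contact_force: [-0.1, -0.3, 0.4]
grip_width: 65.0
```

```bash
python3 -c "
from h import *
a=np.radians(10.6)
delta((520.7,195.3,12),(-np.sin(a),np.cos(a)));cap('wrist','pics/w3.png');cap('side','pics/s3.png')"
```

```text
t 4.03 tcp [525.8 196.5  17.4] x [ 0.064  0.013 -0.998] y [0.98  0.187 0.065] z [ 0.187 -0.982 -0.001] F [-0.1 -0.3  0.4] w 65.0 q [ 0.22  0.63  1.72 -0.    0.73  1.61]
delta [ 0.0051 -0.0056  0.0002] 0.18
```

View pics/w3.png

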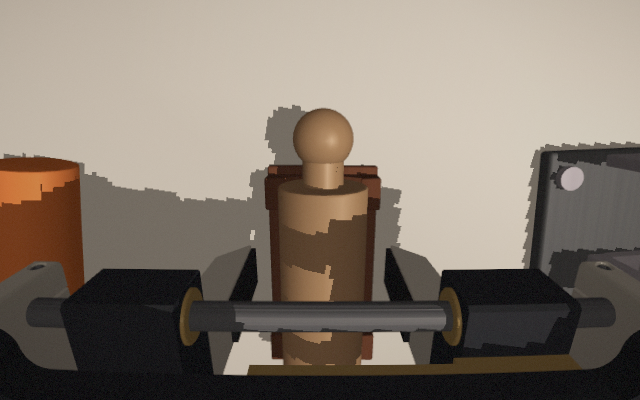

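Emit:
send_rows(
  commands=[
    [[0.003,-0.003,0,0,0.065],[0.002,-0.002,0,0,0.065],[0,0,0,0,0.03],[0,0,0,0,0.03],[0,0,0,0,0.03],[0,0,0,0,0.03],[0,0,0,0,0.03],[0,0,0,0,0.03]],
  ],
)

```text
time: 4.8
tool_pos: [521.7, 194.9, 13.2]
tcp_rot: [1.562, 1.504, 0.18]
contact_force: [0.4, 0.3, -3.4]
grip_width: 39.0
```

```bash
python3 -c "
from h import *
where()"
```

```text
t 4.8 tcp [521.7 194.9  13.2] x [ 0.066  0.012 -0.998] y [0.98  0.187 0.067] z [ 0.187 -0.982  0.001] F [ 0.4  0.3 -3.4] w 39.0 q [ 0.22  0.63  1.74 -0.    0.71  1.61]
```

Emit:
send_rows(
  commands=[
    [[-0.01,0,0,0,0.03],[-0.02,0,0,0,0.03],[-0.025,0,0,0,0.03],[-0.025,0,0,0,0.03],[-0.025,0,0,0,0.03],[-0.015,0,0,0,0.03],[0,0,0,0,0.03],[0,0,0,0,0.03]],
  ],
)

```text
time: 5.47
tool_pos: [509.5, 193.7, 137.8]
tcp_rot: [1.589, 1.514, 0.206]
contact_force: [-0.1, -0.2, -3.7]
grip_width: 39.3
```

```bash
python3 -c "
from h import *
a=np.radians(13.9)
delta((514.5,5.5,130),(-np.sin(a),np.cos(a)));c=cap('wrist','pics/w4.png')"
```

```text
t 5.47 tcp [509.5 193.7 137.8] x [ 0.056  0.012 -0.998] y [0.981 0.187 0.057] z [ 0.187 -0.982 -0.001] F [-0.1 -0.2 -3.7] w 39.3 q [ 0.22  0.44  1.65 -0.    1.    1.61]
delta [ 0.0058 -0.0307  0.1858] -3.11
```

View pics/w4.png

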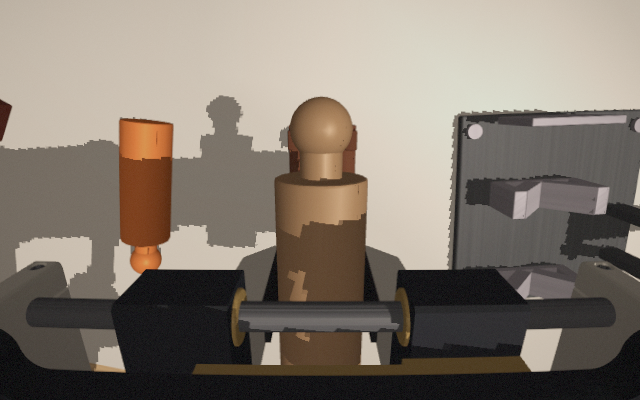

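```bash
cat >> h.py <<'E'
def knob(c,p,off=0.0):
    """knob in tool frame assuming mid at tool (-19+dx,off,0) plane z=0"""
    W=c['W'];o=c['o'];M=R.from_euler('xyz',o['tcp_rot']).as_matrix()
    r0,d=ray(c,[p]); r0=M.T@(r0-o['tool_pos']); d=M.T@d[0]
    return r0,d,M
E
python3 - <<'E'
from h import *
c=cap('wrist')
g=cv2.cvtColor(c['img'],cv2.COLOR_BGR2GRAY)
h=cv2.HoughCircles(cv2.resize(g[85:165,270:370],None,fx=4,fy=4,interpolation=cv2.INTER_CUBIC),cv2.HOUGH_GRADIENT,1,400,param1=80,param2=20,minRadius=90,maxRadius=150)
print(h); x,y,r=h[0][0]; p=(x/4+270-.4,y/4+85-.4);print(p,r/4)
r0,d,M=knob(c,p)
# plane of stone axis: candidates with mid = (-19+dx, off)
for mx in (-17,-19,-21):
  for off in (-1,1):
    m=np.array([mx,off,0.]); w=r0-m
    a,b,cc=d@d,2*w@d,w@w-4900; t=(-b+np.array([1,-1])*np.sqrt(b*b-4*a*cc))/2/a
    for tt in t:
        k=r0+d*tt; v=k-m
        if v[1]>50 and abs(v[0])<25: print(mx,off,k.round(1),'pitch in world deg',np.degrees(np.arcsin((M@v)[2]/70)).round(2),'depth-size check r',13*348/np.linalg.norm(d*tt))
E
```

```text
[[[200.5 174.5 129.1]]]
(np.float32(319.725), np.float32(128.225)) 32.275
-17 1 [ 4.3 67.7 -0.6] pitch in world deg -14.45 depth-size check r 27.652254163090138
-17 1 [-24.8  70.6  -0.5] pitch in world deg 9.66 depth-size check r 33.66865044719435
-19 1 [ 1.4 68.  -0.6] pitch in world deg -13.65 depth-size check r 28.159847275570847
-19 1 [-25.8  70.7  -0.5] pitch in world deg 8.86 depth-size check r 33.92907985651721
-21 1 [-1.6 68.3 -0.6] pitch in world deg -12.78 depth-size check r 28.700199646230168
-21 1 [-26.8  70.8  -0.5] pitch in world deg 7.99 depth-size check r 34.17401744143044<stdin>:11: RuntimeWarning: invalid value encountered in sqrt
```

Run:
```python
from h import *
a=cap('scene');b=cap('side')
o,M=where(); g=o['tool_pos']-19*M[:,0]; print('grasp',g)
for n,c in (('sc',a),('sd',b)):
    p=proj(c,[g,g+70*M[:,1]]);print(n,p.round(1))
    x,y=(p.mean(0)-[30,25]).astype(int); x=max(x-20,0)
    print(x,y-15);cv2.imwrite(f'pics/{n}4.png',cv2.resize(c['img'][y-15:y+65,x:x+100],None,fx=6,fy=6,interpolation=cv2.INTER_CUBIC))
```

```text
t 5.67 tcp [508.8 193.4 135.9] x [ 0.053  0.011 -0.999] y [0.981 0.187 0.054] z [ 0.187 -0.982 -0.001] F [-1.1  0.3 -3.7] w 39.1 q [ 0.22  0.44  1.65 -0.    1.    1.61]
grasp [507.84727254 193.15327522 154.88356008]
sc [[373.3 166.4]
 [366.2 186.7]]
319 136
sd [[272.3 166.7]
 [299.6 162. ]]
235 124
```

View pics/sc4.png

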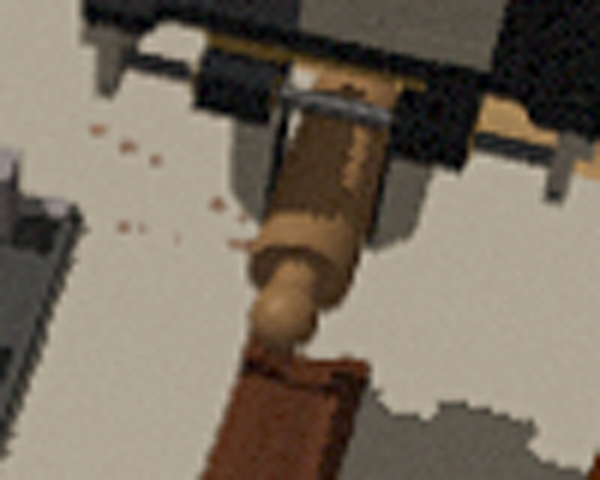

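View pics/sd4.png

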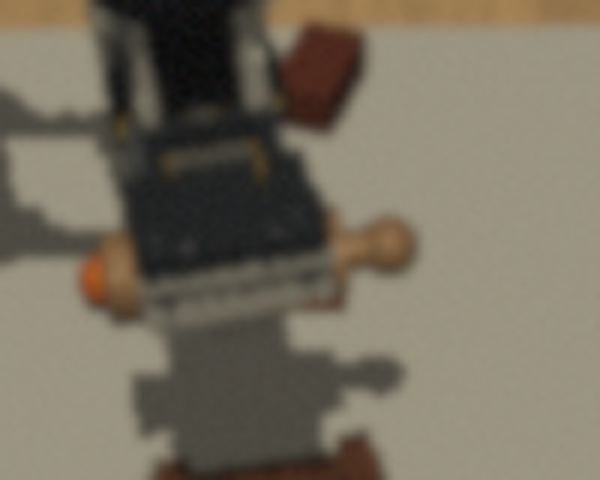

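Run:
```python
from h import *
a=cap('scene');b=cap('side');o,M=where();g=o['tool_pos']-19*M[:,0]
k=tri([a,b],[(366.2,187.5),(299.5,164.3)]);v=M.T@(k-g);print(k.round(1),(k-g).round(1),np.linalg.norm(k-g),'tool',v.round(1))
```

```text
t 5.77 tcp [509.  193.4 136. ] x [ 0.053  0.011 -0.999] y [0.981 0.187 0.054] z [ 0.187 -0.982 -0.001] F [-0.1  0.3 -3.2] w 38.9 q [ 0.22  0.44  1.65 -0.    1.    1.61]
[575.3 205.2 152.9] [67.3 12.  -2. ] 68.37369660998888 tool [ 5.7 68.1  0.8]
```

Emit:
send_rows(
  commands=[
    [[0,-0.002,0.015,-0.5,0.03],[0,-0.004,0.028,-0.5,0.03],[0,-0.005,0.03,-0.6,0.03],[0,-0.005,0.03,-0.5,0.03],[0,-0.005,0.03,-0.5,0.03],[0,-0.004,0.028,-0.5,0.03],[0,-0.003,0.015,0,0.03],[0,0,0.005,0,0.03],[0,0,0,0,0.03]],
  ],
)

```text
time: 6.52
tool_pos: [518.7, 4.2, 126.9]
tcp_rot: [1.602, 1.528, 0.28]
contact_force: [0.7, 0.6, -3.5]
grip_width: 39.6
```

```bash
python3 -c "
from h import *
a=np.radians(13.9)
delta((515.4,5.7,100),(-np.sin(a),np.cos(a)));c=cap('wrist','pics/w5.png')"
```

```text
t 6.52 tcp [518.7   4.2 126.9] x [ 0.041  0.012 -0.999] y [0.968 0.246 0.043] z [ 0.246 -0.969 -0.001] F [ 0.7  0.6 -3.5] w 39.6 q [-0.15  0.41  1.72  0.02  0.97  1.16]
delta [ 0.0268 -0.0039 -0.0022] 0.33
```

View pics/w5.png

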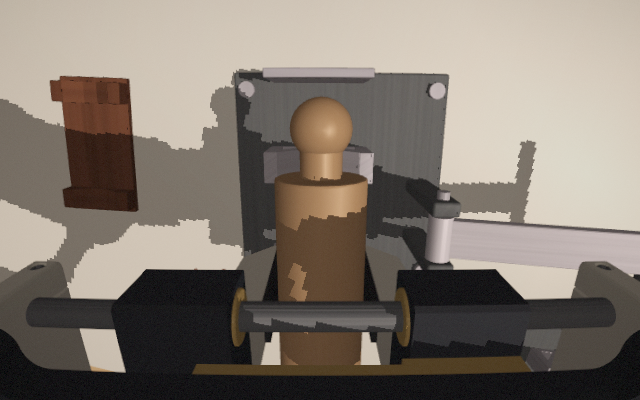

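Run:
```python
from h import *
c=cap('wrist','pics/w5c.png')
im=c['img'][55:195,220:460];cv2.imwrite('pics/w5d.png',cv2.resize(im,None,fx=3.3,fy=3.3,interpolation=cv2.INTER_CUBIC))
a=np.radians(13.9);X=np.array([np.cos(a),np.sin(a),0]);Y=np.array([-np.sin(a),np.cos(a),0]);S=np.array([514.5,5.5,0])
L=[S+103*X+s*35*Y+[0,0,60] for s in(1,-1)]+[S+x*X+s*38*Y+[0,0,50] for x in(52,30) for s in(1,-1)]+[S+108*X+y*Y+[0,0,10] for y in (65,-100)]
print(proj(c,L).round(1), ((proj(c,L)-[220,55])*3.3).round(0))
```

```text
[[263.2  70.5]
 [375.8  71.2]
 [263.6 150.5]
 [374.6 151.2]
 [264.7 182. ]
 [373.2 182.7]
 [234.2  70.4]
 [450.8  72.4]] [[143.  51.]
 [514.  54.]
 [144. 315.]
 [510. 318.]
 [148. 419.]
 [505. 421.]
 [ 47.  51.]
 [762.  58.]]
```

View pics/w5d.png

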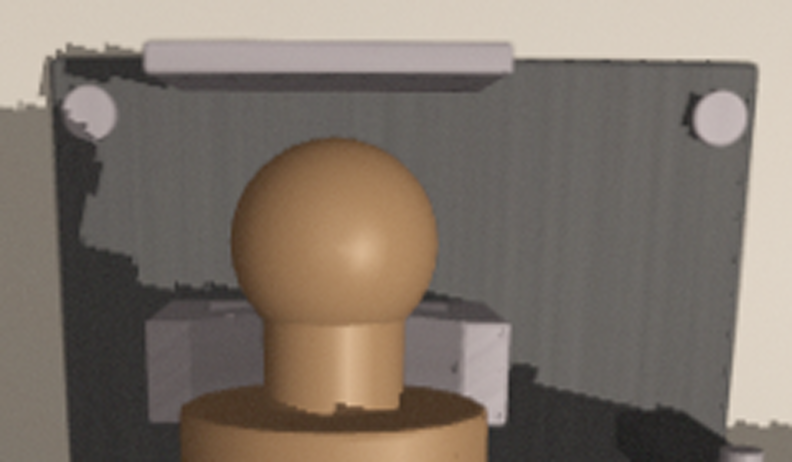

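Emit:
send_rows(
  commands=[
    [[0.012,-0.004,-0.001,-0.3,0.03],[0.018,-0.003,-0.001,0,0.03],[0.018,-0.001,0,0,0.03],[0.01,0,0,0,0.03],[0,0,0,0,0.03]],
  ],
)

```text
time: 7.03
tool_pos: [513.0, 13.4, 67.5]
tcp_rot: [1.618, 1.525, 0.31]
contact_force: [-0.2, 0.3, -3.2]
grip_width: 39.5
```

```bash
python3 -c "
from h import *
a=np.radians(13.9)
delta((514.7,5.5,33.5),(-np.sin(a),np.cos(a)))"
```

```text
t 7.03 tcp [513.   13.4  67.5] x [ 0.043  0.014 -0.999] y [0.965 0.259 0.046] z [ 0.26  -0.966 -0.002] F [-0.2  0.3 -3.2] w 39.5 q [-0.14  0.49  1.8   0.03  0.81  1.15]
delta [ 0.0339 -0.0019  0.0081] 1.14
```

Emit:
send_rows(
  commands=[
    [[0.0,-0.001,0.004,0.6,0.03],[0.003,-0.001,0.004,0.5,0.03],[0.003,0,0,0,0.03],[0,0,0,0,0.03],[0,0,0,0,0.03]],
  ],
)

```text
time: 7.45
tool_pos: [514.4, 7.5, 62.6]
tcp_rot: [1.627, 1.523, 0.302]
contact_force: [-0.2, -0.8, -3.0]
grip_width: 39.2
```

```bash
python3 -c "
from h import *
a=np.radians(13.9)
delta((514.7,5.5,33.5),(-np.sin(a),np.cos(a)))"
```

```text
t 7.45 tcp [514.4   7.5  62.6] x [ 0.046  0.014 -0.999] y [0.969 0.243 0.048] z [ 0.243 -0.97  -0.003] F [-0.2 -0.8 -3. ] w 39.2 q [-0.15  0.5   1.8   0.03  0.8   1.16]
delta [ 0.0291 -0.0016  0.0021] 0.17
```

Emit:
send_rows(
  commands=[
    [[0.008,-0.001,0.001,0.1,0.03],[0.008,0,0.001,0,0.03],[0.005,0,0,0,0.03],[0,0,0,0,0.03]],
  ],
)

```text
time: 7.78
tool_pos: [515.8, 5.1, 40.7]
tcp_rot: [1.605, 1.52, 0.277]
contact_force: [0.1, 0.1, -3.2]
grip_width: 39.0
```

```bash
python3 -c "
from h import *
a=np.radians(13.9)
delta((514.7,5.5,33.5),(-np.sin(a),np.cos(a)))"
```

```text
t 7.78 tcp [515.8   5.1  40.7] x [ 0.048  0.014 -0.999] y [0.969 0.24  0.05 ] z [ 0.241 -0.971 -0.002] F [ 0.1  0.1 -3.2] w 39.0 q [-0.15  0.53  1.82  0.03  0.74  1.15]
delta [ 0.0071 -0.0013 -0.0007] 0.03
```

Emit:
send_rows(
  commands=[
    [[0.003,-0.001,0,0,0.03],[0.002,0,0,0,0.03],[0.002,0,0,0,0.03],[0.001,0,0,0,0.03],[0,0,0,0,0.03]],
  ],
)

```text
time: 8.2
tool_pos: [515.1, 5.4, 33.7]
tcp_rot: [1.615, 1.52, 0.288]
contact_force: [-0.7, -0.1, -2.1]
grip_width: 39.3
```

```bash
python3 -c "
from h import *
a=np.radians(13.9)
delta((514.7,5.5,33.5),(-np.sin(a),np.cos(a)));cap('side','pics/s6.png')
c=cv2.imread('pics/s6.png')[200:340,200:360];cv2.imwrite('pics/s6c.png',cv2.resize(c,None,fx=4,fy=4,interpolation=cv2.INTER_CUBIC))
c=cap('scene')['img'][120:230,220:360];cv2.imwrite('pics/sc6c.png',cv2.resize(c,None,fx=5,fy=5,interpolation=cv2.INTER_CUBIC))"
```

```text
t 8.2 tcp [515.1   5.4  33.7] x [ 0.049  0.014 -0.999] y [0.969 0.241 0.051] z [ 0.241 -0.97  -0.002] F [-0.7 -0.1 -2.1] w 39.3 q [-0.15  0.54  1.83  0.03  0.73  1.15]
delta [ 0.0002 -0.0003 -0.0002] 0.05
```

View pics/sc6c.png

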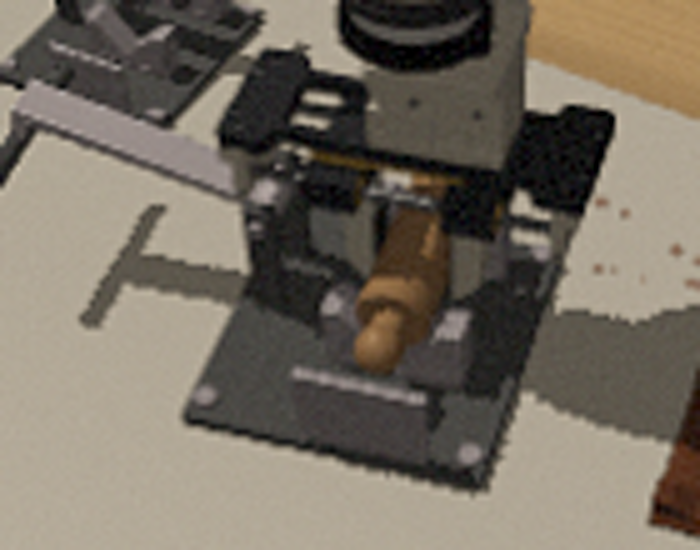

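Emit:
send_rows(
  commands=[
    [[0.001,0,0,0,0.03],[0.001,0,0,0,0.03],[0,0,0,0,0.03]],
  ],
)

```text
time: 8.55
tool_pos: [515.3, 5.4, 33.6]
tcp_rot: [1.602, 1.519, 0.275]
contact_force: [-1.5, 1.0, -1.6]
grip_width: 39.4
```

Emit:
send_rows(
  commands=[
    [[0.001,0,0,0,0.03],[0,0,0,0,0.044],[0,0,0,0,0.048],[0,0,0,0,0.054],[0,0,0,0,0.06],[0,0,0,0,0.06],[0,0,0,0,0.06]],
  ],
)

```text
time: 9.13
tool_pos: [517.3, 5.0, 33.2]
tcp_rot: [1.568, 1.515, 0.241]
contact_force: [0.2, -0.0, -0.8]
grip_width: 59.6
```

```bash
python3 -c "
from h import *
where();c=cap('scene')['img'][120:230,220:360];cv2.imwrite('pics/sc7.png',cv2.resize(c,None,fx=5,fy=5,interpolation=cv2.INTER_CUBIC))
cap('wrist','pics/w7.png')"
```

```text
t 9.13 tcp [517.3   5.   33.2] x [ 0.054  0.013 -0.998] y [0.969 0.241 0.056] z [ 0.241 -0.97   0.   ] F [ 0.2 -0.  -0.8] w 59.6 q [-0.15  0.55  1.82  0.03  0.72  1.15]
```

View pics/w7.png

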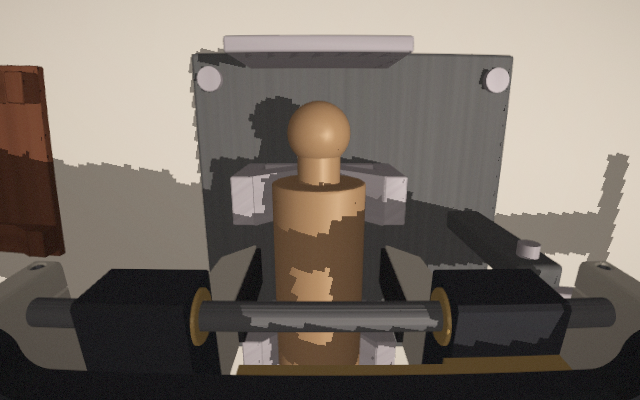

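Emit:
send_rows(
  commands=[
    [[-0.008,0,0,0,0.06],[-0.015,0.001,0,0,0.06],[-0.025,0.001,0,0,0.06],[-0.03,0.001,0,0,0.06],[-0.035,0,0,0,0.06],[-0.035,0,0,0,0.06],[-0.03,-0.02,0,0,0.06],[-0.02,-0.02,0,0,0.06],[0,0,0,0,0.06],[0,0,0,0,0.06]],
  ],
)

```text
time: 10.07
tool_pos: [468.0, -6.9, 242.2]
tcp_rot: [1.555, 1.516, 0.228]
contact_force: [-0.2, -0.3, -0.4]
grip_width: 60.3
```

```bash
python3 -c "
from h import *
where()
c=cap('wrist','pics/w8.png')
a=np.radians(13.9);X=np.array([np.cos(a),np.sin(a),0]);Y=np.array([-np.sin(a),np.cos(a),0]);S=np.array([513.5,5.3,0])
print(proj(c,[S+70*X+[0,0,50.3],S+[0,0,50.3],S-80*Y+[0,0,74]]).round(1))"
```

```text
t 10.07 tcp [468.   -6.9 242.2] x [ 0.054  0.013 -0.998] y [0.969 0.241 0.055] z [ 0.242 -0.97   0.001] F [-0.2 -0.3 -0.4] w 60.3 q [-0.19  0.19  1.69  0.02  1.21  1.12]
[[319.7  67.5]
 [319.6 140.7]
 [404.3 143.1]]
```

View pics/w8.png

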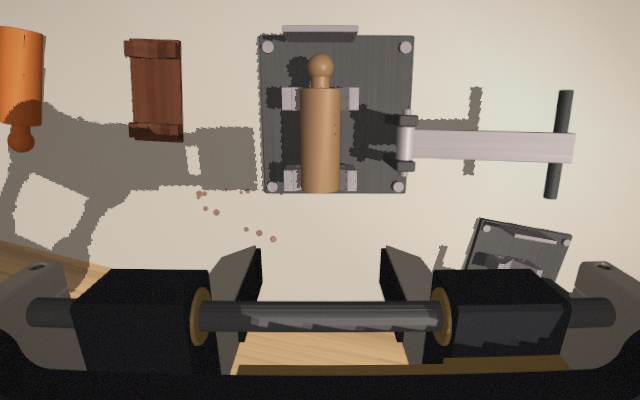

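Run:
```python
from h import *
c=cap('wrist')
im=c['img'][15:205,250:420];cv2.imwrite('pics/w8c.png',cv2.resize(im,None,fx=3.1,fy=3.1,interpolation=cv2.INTER_CUBIC))
im=c['img'][80:210,390:590];cv2.imwrite('pics/w8b.png',cv2.resize(im,None,fx=4,fy=4,interpolation=cv2.INTER_CUBIC))
```

```text
(no output)
```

View pics/w8c.png

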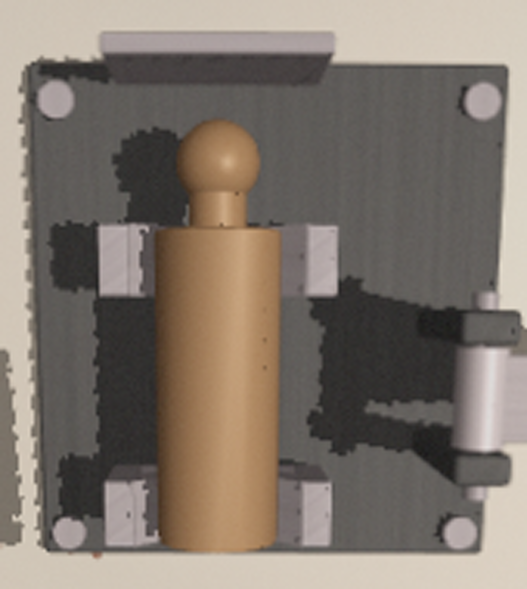

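View pics/w8b.png

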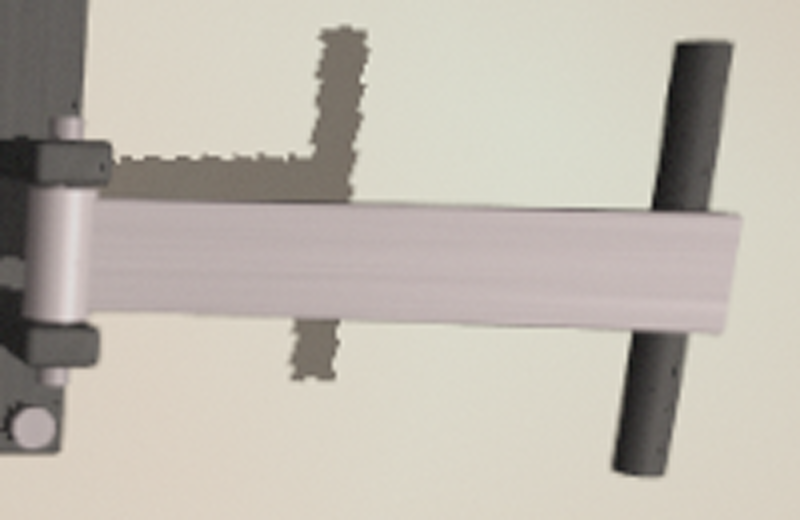

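Run:
```python
from h import *
c=cap('wrist')
s=lambda L:[(x/3.1+250-.3,y/3.1+15-.3) for x,y in L]
a=np.radians(13.9);X=np.array([np.cos(a),np.sin(a),0]);Y=np.array([-np.sin(a),np.cos(a),0])
Q=onz(c,s([(99,226),(337,226),(99,296),(337,296),(105,482),(330,482),(106,545),(330,545)]),50)
S=Q.mean(0);print('seat',S.round(1)); print(np.c_[(Q-S)@X,(Q-S)@Y].round(1))
k=onz(c,s([(218,160)]),50.3)[0]; print('knob',(k-S)@X,(k-S)@Y)
e=onz(c,s([(157,232),(280,232)]),50.3);print('front rim',[(p-S)@X for p in e])
e=onz(c,s([(160,542),(277,542)]),50.3);print('rear rim',[(p-S)@X for p in e],[(p-S)@Y for p in e])
f=onz(c,s([(100,42),(335,42)]),60).mean(0);print('fence',(f-S)@X,(f-S)@Y)
# hinge + strap
b=lambda L:[(x/4+390-.4,y/4+80-.4) for x,y in L]
H=S-80*Y;
for nm,p in (('bar +x end',(703,42)),('bar -x end',(640,474)),('bar mid',(672,262))):
    o,d=ray(c,b([p])); d=d[0]
    # intersect with circle about hinge axis in the (Y,z) plane, radius sqrt(140^2+20^2)
    ro=np.array([(o-H)@Y,o[2]-74.3]);rd=np.array([d@Y,d[2]]);A=rd@rd;B=2*ro@rd;C=ro@ro-(140**2+20**2)
    D=B*B-4*A*C
    if D<0: print(nm,'miss',D);continue
    for t in ((-B-D**.5)/2/A,(-B+D**.5)/2/A):
        P=o+t*d;u=ro+t*rd;th=np.arctan2(u[1],u[0])-np.arctan2(20,140);print(nm,P.round(1),'x along',((P-H)@X).round(1),'theta',th%(2*np.pi))
```

```text
seat [513.4   5.2  50. ]
[[ 51.2  37.4]
 [ 51.3 -37.3]
 [ 29.8  37.8]
 [ 30.  -37.8]
 [-30.   37.3]
 [-29.8 -37.2]
 [-51.3  37.5]
 [-51.2 -37.8]]
knob 70.82364068119087 0.08156593967381603
front rim [np.float64(49.34360111049447), np.float64(49.41905025058583)]
rear rim [np.float64(-50.20238516014609), np.float64(-50.124975125676194)] [np.float64(19.313743112252578), np.float64(-19.907962979751684)]
fence 102.94949226277394 0.27732856261035344
bar +x end [ 587.9 -120.2  202.5] x along 42.2 theta 1.8648504742474685
bar +x end [ 615.2 -197.2   85.2] x along 50.2 theta 2.922526528707723
bar -x end [ 526.6 -136.5  202. ] x along -21.2 theta 1.8733039729750347
bar -x end [ 518.3 -221.1   87.1] x along -49.6 theta 2.9091997450766267
bar mid [ 557.7 -128.2  202.3] x along 11.0 theta 1.8683638866415917
bar mid [ 567.3 -209.    86. ] x along 0.9 theta 2.9169740298032036
```

```bash
python3 -c "
from h import *
a=np.radians(13.9)
delta((601.5,-200.6,150),(-np.sin(a),np.cos(a)))"
```

```text
t 10.22 tcp [468.   -6.6 240.1] x [ 0.05   0.013 -0.999] y [0.969 0.242 0.052] z [ 0.242 -0.97  -0.001] F [ 0.1 -0.  -0.9] w 60.1 q [-0.19  0.2   1.69  0.02  1.21  1.12]
delta [0.0941 0.0778 0.2206] 0.11
```

Emit:
send_rows(
  commands=[
    [[0,0.008,0.02,0,0.06],[0,0.0105,0.03,0,0.06],[0,0.0105,0.03,0,0.06],[0,0.0105,0.03,0,0.06],[0.01,0.0105,0.03,0,0.06],[0.02,0.0105,0.03,0,0.06],[0.02,0.01,0.03,0,0.06],[0.02,0.005,0.015,0,0.06],[0,0,0,0,0.06],[0,0,0,0,0.06]],
  ],
)

```text
time: 11.05
tool_pos: [601.1, -200.4, 150.4]
tcp_rot: [2.093, 1.535, 0.772]
contact_force: [-0.9, 0.3, 0.1]
grip_width: 60.0
```

```bash
python3 -c "
from h import *
a=np.radians(13.9)
delta((601.5,-200.6,66),(-np.sin(a),np.cos(a)))
c=cap('wrist','pics/w9.png')
a=np.radians(13.9);X=np.array([np.cos(a),np.sin(a),0]);Y=np.array([-np.sin(a),np.cos(a),0]);S=np.array([513.4,5.2,0])
print(proj(c,[S-220.9*Y+x*X+[0,0,86] for x in (50,15,-50)]).round(1))"
```

```text
t 11.05 tcp [ 601.1 -200.4  150.4] x [ 0.026  0.025 -0.999] y [0.969 0.246 0.031] z [ 0.247 -0.969 -0.018] F [-0.9  0.3  0.1] w 60.0 q [-0.46  0.59  1.33  0.04  1.21  0.85]
delta [ 0.0844 -0.0023  0.0018] 0.36
[[323.  202.7]
 [322.5 250.7]
 [321.8 329.4]]
```

View pics/w9.png

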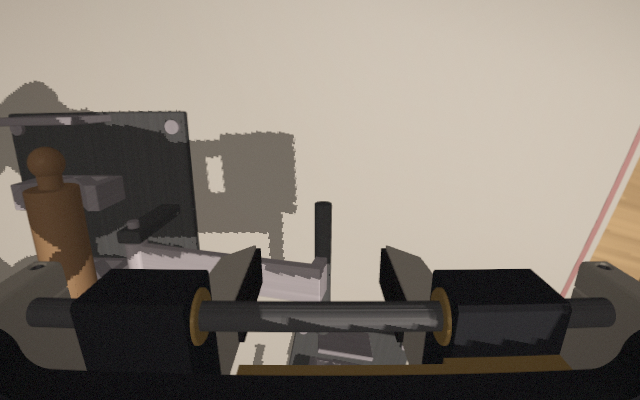

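Emit:
send_rows(
  commands=[
    [[0.015,0,0,0,0.06],[0.02,-0.001,0.001,0.2,0.06],[0.02,-0.001,0.001,0.2,0.06],[0.015,0,0,0,0.06],[0.01,0,0,0,0.06],[0,0,0,0,0.06],[0,0,0,0,0.06]],
  ],
)

```text
time: 11.68
tool_pos: [602.1, -193.3, 73.6]
tcp_rot: [2.012, 1.532, 0.691]
contact_force: [0.9, -0.2, 0.4]
grip_width: 60.0
```

```bash
python3 -c "
from h import *
a=np.radians(13.9)
delta((601.5,-200.6,66),(-np.sin(a),np.cos(a)))
c=cap('wrist','pics/w10.png')"
```

```text
t 11.68 tcp [ 602.1 -193.3   73.6] x [ 0.03   0.025 -0.999] y [0.969 0.246 0.035] z [ 0.247 -0.969 -0.016] F [ 0.9 -0.2  0.4] w 60.0 q [-0.45  0.67  1.42  0.04  1.04  0.85]
delta [ 0.0074 -0.0027  0.0071] 0.37
```

View pics/w10.png

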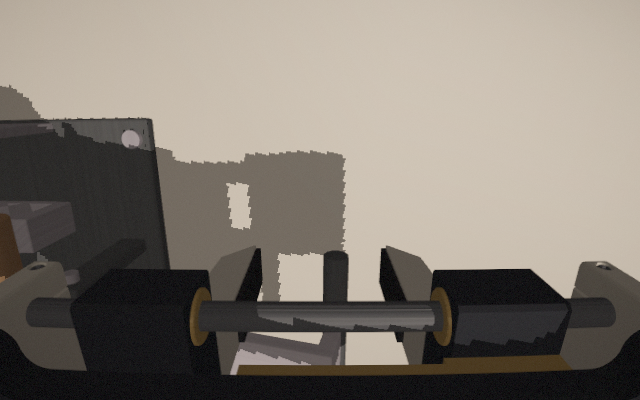

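Bar is between the jaws (335,270); fix the 7 mm sideways offset and close.

Emit:
send_rows(
  commands=[
    [[0.004,-0.001,0.004,0.2,0.06],[0.004,-0.001,0.003,0.1,0.06],[0,0,0,0,0.04],[0,0,0,0,0.02],[0,0,0,0,0.006],[0,0,0,0,0.006],[0,0,0,0,0.006],[0,0,0,0,0.006]],
  ],
)

```text
time: 12.4
tool_pos: [604.3, -202.2, 69.6]
tcp_rot: [1.848, 1.528, 0.521]
contact_force: [-0.8, 0.6, -0.7]
grip_width: 24.6
```

```bash
cat >> h.py <<'E'
_a=np.radians(13.9);X=np.array([np.cos(_a),np.sin(_a),0]);Y=np.array([-np.sin(_a),np.cos(_a),0]);S=np.array([513.4,5.2,50.3])
H=S-80*Y;H[2]=74.3
def strap(thetas=None):
    o,M=where();g=o['tool_pos']-19*M[:,0]
    u=np.array([(g-H)@Y,g[2]-74.3]);th=np.arctan2(u[1],u[0])-np.arctan2(20,140)
    print('grasp x',((g-H)@X).round(1),'u',u.round(1),'r',np.hypot(*u).round(1),'theta',th%(2*np.pi))
    return o,M,g
E
python3 -c "
from h import *
strap()"
```

```text
t 12.4 tcp [ 604.3 -202.2   69.6] x [ 0.037  0.021 -0.999] y [0.97  0.241 0.041] z [ 0.241 -0.97  -0.012] F [-0.8  0.6 -0.7] w 24.6 q [-0.46  0.68  1.41  0.04  1.03  0.85]
grasp x 37.7 u [-143.4   14.3] r 144.1 theta 2.9002757447773755
```

Emit:
send_rows(
  commands=[
    [[0.002,-0.002,0,0,0.006],[0,0,0,0,0.006],[0,0,0,0,0.006],[0,0,0,0,0.006]],
  ],
)

```text
time: 12.73
tool_pos: [601.9, -200.4, 66.9]
tcp_rot: [1.932, 1.527, 0.605]
contact_force: [0.5, -0.9, 0.0]
grip_width: 11.1
```

```bash
python3 -c "
from h import *
strap()"
```

```text
t 12.73 tcp [ 601.9 -200.4   66.9] x [ 0.036  0.025 -0.999] y [0.97  0.241 0.041] z [ 0.242 -0.97  -0.015] F [ 0.5 -0.9  0. ] w 11.1 q [-0.46  0.68  1.42  0.04  1.02  0.84]
grasp x 35.8 u [-141.2   11.6] r 141.6 theta 2.9175886803910807
```

```bash
cat >> h.py <<'E'
def plan(step,n,xt=35.0):
    o,M,g=strap();u=np.array([(g-H)@Y,g[2]-74.3]);ph=np.arctan2(u[1],u[0]);p=g
    for i in range(n):
        ph-=np.radians(step);q=H+141.4*(np.cos(ph)*Y+np.array([0,0,np.sin(ph)]))+xt*X
        if i>0: q0=q
        d=M.T@(q-p)/1000;print(d.round(4).tolist(),'theta',round(ph-.1419,3));p=q
E
python3 -c "
from h import *
plan(8,7)"
```

```text
t 12.73 tcp [ 601.9 -200.4   66.9] x [ 0.036  0.025 -0.999] y [0.97  0.241 0.041] z [ 0.242 -0.97  -0.015] F [ 0.5 -0.9  0. ] w 11.1 q [-0.46  0.68  1.42  0.04  1.02  0.84]
grasp x 35.8 u [-141.2   11.6] r 141.6 theta 2.9175886803910807
[-0.0194, 0.0, -0.0035] theta 2.778
[-0.0188, 0.0008, -0.006] theta 2.638
[-0.0178, 0.0007, -0.0085] theta 2.499
[-0.0164, 0.0007, -0.0109] theta 2.359
[-0.0147, 0.0006, -0.0131] theta 2.219
[-0.0128, 0.0005, -0.015] theta 2.08
[-0.0106, 0.0005, -0.0167] theta 1.94
```

Emit:
send_rows(
  commands=[
    [[-0.01,0,-0.0015,0,0.006],[-0.015,0,-0.003,0,0.006],[-0.017,0,-0.005,0,0.006],[-0.016,0,-0.006,0,0.006]],
  ],
)

```text
time: 13.07
tool_pos: [598.0, -185.4, 122.3]
tcp_rot: [1.976, 1.523, 0.647]
contact_force: [4.0, 8.0, -7.5]
grip_width: 11.0
```

```bash
python3 -c "
from h import *
plan(8,8)"
```

```text
t 13.07 tcp [ 598.  -185.4  122.3] x [ 0.038  0.029 -0.999] y [0.97  0.239 0.044] z [ 0.24  -0.971 -0.019] F [ 4.   8.  -7.5] w 11.0 q [-0.44  0.6   1.4   0.05  1.12  0.86]
grasp x 35.5 u [-125.7   67. ] r 142.5 theta 2.510200959718528
[-0.016, 0.0002, -0.0117] theta 2.371
[-0.0148, 0.0006, -0.013] theta 2.231
[-0.0129, 0.0006, -0.0149] theta 2.091
[-0.0107, 0.0005, -0.0166] theta 1.952
[-0.0083, 0.0004, -0.0179] theta 1.812
[-0.0057, 0.0002, -0.0189] theta 1.672
[-0.003, 0.0001, -0.0195] theta 1.533
[-0.0003, 0.0, -0.0197] theta 1.393
```

Emit:
send_rows(
  commands=[
    [[-0.016,0,-0.0115,0,0.006],[-0.0148,0.0005,-0.013,0,0.006],[-0.013,0.0005,-0.015,0,0.006],[-0.0107,0.0005,-0.0165,0,0.006],[-0.0083,0,-0.018,0,0.006]],
  ],
)

```text
time: 13.48
tool_pos: [581.5, -117.7, 190.6]
tcp_rot: [1.74, 1.52, 0.408]
contact_force: [4.8, -1.4, -3.8]
grip_width: 10.7
```

```bash
python3 -c "
from h import *
plan(8,8)"
```

```text
t 13.48 tcp [ 581.5 -117.7  190.6] x [ 0.046  0.02  -0.999] y [0.971 0.236 0.05 ] z [ 0.236 -0.972 -0.009] F [ 4.8 -1.4 -3.8] w 10.7 q [-0.35  0.47  1.42  0.04  1.21  0.97]
grasp x 35.6 u [-55.9 135.3] r 146.3 theta 1.8205087640805218
[-0.0015, -0.0006, -0.0206] theta 1.681
[-0.0034, 0.0001, -0.0194] theta 1.541
[-0.0007, -0.0, -0.0197] theta 1.402
[0.0021, -0.0002, -0.0196] theta 1.262
[0.0048, -0.0003, -0.0191] theta 1.122
[0.0074, -0.0004, -0.0183] theta 0.983
[0.0099, -0.0006, -0.0171] theta 0.843
[0.0121, -0.0007, -0.0155] theta 0.703
```

Emit:
send_rows(
  commands=[
    [[-0.001,0,-0.02,0,0.006],[-0.002,0,-0.0195,0,0.006],[0.0005,0,-0.0197,0,0.006],[0.003,0,-0.0195,0,0.006]],
  ],
)

```text
time: 13.82
tool_pos: [564.2, -44.7, 200.5]
tcp_rot: [1.39, 1.51, 0.056]
contact_force: [1.7, -3.6, -0.3]
grip_width: 11.3
```

```bash
python3 -c "
from h import *
plan(8,8);cap('wrist','pics/w11.png')"
```

```text
t 13.82 tcp [564.2 -44.7 200.5] x [ 0.061  0.003 -0.998] y [0.97  0.235 0.06 ] z [ 0.235 -0.972  0.011] F [ 1.7 -3.6 -0.3] w 11.3 q [-0.22  0.4   1.51  0.02  1.17  1.1 ]
grasp x 36.1 u [ 19.5 145.2] r 146.5 theta 1.2950980338331133
[0.0088, -0.0018, -0.0187] theta 1.155
[0.0064, -0.0005, -0.0186] theta 1.016
[0.0089, -0.0006, -0.0176] theta 0.876
[0.0113, -0.0008, -0.0162] theta 0.737
[0.0134, -0.0009, -0.0144] theta 0.597
[0.0153, -0.001, -0.0124] theta 0.457
[0.0169, -0.0011, -0.0101] theta 0.318
[0.0181, -0.0011, -0.0077] theta 0.178
```

View pics/w11.png

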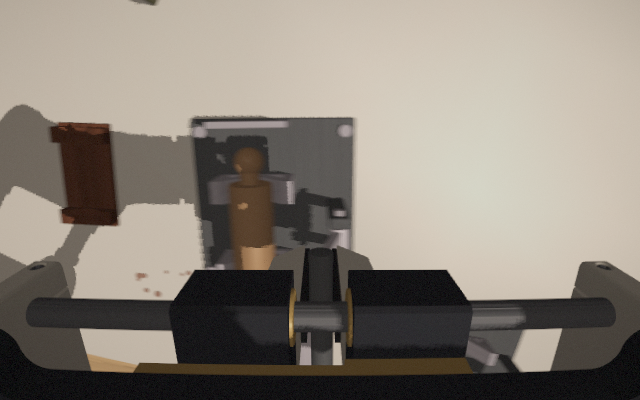

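Emit:
send_rows(
  commands=[
    [[0.007,-0.001,-0.0187,0,0.006],[0.007,-0.001,-0.0186,0,0.006],[0.009,-0.001,-0.0176,0,0.006],[0.0113,-0.001,-0.016,0,0.006]],
  ],
)

```text
time: 14.2
tool_pos: [547.0, 25.4, 169.3]
tcp_rot: [1.317, 1.499, -0.014]
contact_force: [2.6, -4.5, -3.6]
grip_width: 10.5
```

```bash
python3 -c "
from h import *
plan(7,8)"
```

```text
t 14.2 tcp [547.   25.4 169.3] x [ 0.072 -0.001 -0.997] y [0.969 0.237 0.069] z [ 0.236 -0.971  0.018] F [ 2.6 -4.5 -3.6] w 10.5 q [-0.1   0.4   1.61  0.01  1.06  1.23]
grasp x 36.2 u [ 91.9 114. ] r 146.4 theta 0.7504674881807758
[0.0152, -0.0023, -0.0099] theta 0.628
[0.0129, -0.0009, -0.0115] theta 0.506
[0.0142, -0.001, -0.0098] theta 0.384
[0.0153, -0.0011, -0.008] theta 0.262
[0.0161, -0.0011, -0.0061] theta 0.14
[0.0167, -0.0012, -0.0041] theta 0.017
[0.0171, -0.0012, -0.002] theta -0.105
[0.0172, -0.0012, 0.0001] theta -0.227
```

Emit:
send_rows(
  commands=[
    [[0.013,-0.002,-0.011,0,0.006],[0.013,-0.001,-0.011,0,0.006],[0.013,-0.001,-0.0095,0,0.006],[0.01,-0.001,-0.006,0,0.006]],
  ],
)

```text
time: 14.53
tool_pos: [538.2, 61.7, 120.0]
tcp_rot: [1.275, 1.492, -0.053]
contact_force: [3.3, -6.3, -0.9]
grip_width: 11.3
```

```bash
python3 -c "
from h import *
plan(4,8)"
```

```text
t 14.53 tcp [538.2  61.7 120. ] x [ 0.078 -0.004 -0.997] y [0.968 0.241 0.075] z [ 0.24  -0.971  0.023] F [ 3.3 -6.3 -0.9] w 11.3 q [-0.03  0.44  1.7  -0.    0.92  1.3 ]
grasp x 36.2 u [129.4  64.6] r 144.6 theta 0.3212948702213335
[0.0103, -0.002, -0.0015] theta 0.251
[0.0091, -0.0007, -0.0037] theta 0.182
[0.0094, -0.0007, -0.003] theta 0.112
[0.0096, -0.0007, -0.0024] theta 0.042
[0.0097, -0.0007, -0.0017] theta -0.028
[0.0098, -0.0007, -0.001] theta -0.098
[0.0098, -0.0007, -0.0003] theta -0.167
[0.0098, -0.0007, 0.0004] theta -0.237
```

Emit:
send_rows(
  commands=[
    [[0.01,-0.001,-0.002,0,0.006],[0.009,-0.0005,-0.0025,0,0.006],[0.008,-0.0005,-0.002,0,0.006],[0.005,0,-0.001,0,0.006]],
  ],
)

```text
time: 14.87
tool_pos: [536.0, 71.3, 86.5]
tcp_rot: [1.313, 1.494, -0.014]
contact_force: [-2.1, -0.6, 2.7]
grip_width: 10.7
```

```bash
python3 -c "
from h import *
plan(2,3)"
```

```text
t 14.87 tcp [536.   71.3  86.5] x [ 0.077 -0.001 -0.997] y [0.967 0.242 0.074] z [ 0.241 -0.97   0.02 ] F [-2.1 -0.6  2.7] w 10.7 q [-0.01  0.49  1.73 -0.    0.84  1.32]
grasp x 36.4 u [139.1  31.1] r 142.5 theta 0.07803344882318033
[0.005, -0.0018, 0.0] theta 0.043
[0.0048, -0.0004, -0.0009] theta 0.008
[0.0049, -0.0004, -0.0007] theta -0.027
```

Continue down in small steps until contact with the stone.

Emit:
send_rows(
  commands=[
    [[0.003,0,0,0,0.006],[0.003,0,0,0,0.006],[0.003,0,0,0,0.006]],
  ],
)

```text
time: 15.12
tool_pos: [536.3, 72.2, 79.5]
tcp_rot: [1.336, 1.494, 0.01]
contact_force: [-14.9, 0.6, 38.8]
grip_width: 11.0
```

```bash
python3 -c "
from h import *
strap();c=cap('scene')['img'][110:230,220:370];cv2.imwrite('pics/sc12.png',cv2.resize(c,None,fx=5,fy=5,interpolation=cv2.INTER_CUBIC))"
```

```text
t 15.12 tcp [536.3  72.2  79.5] x [ 0.076  0.001 -0.997] y [0.967 0.242 0.074] z [ 0.241 -0.97   0.018] F [-14.9   0.6  38.8] w 11.0 q [-0.01  0.5   1.74  0.    0.83  1.32]
grasp x 36.9 u [139.9  24.2] r 142.0 theta 0.029164158066927348
```

View pics/sc12.png

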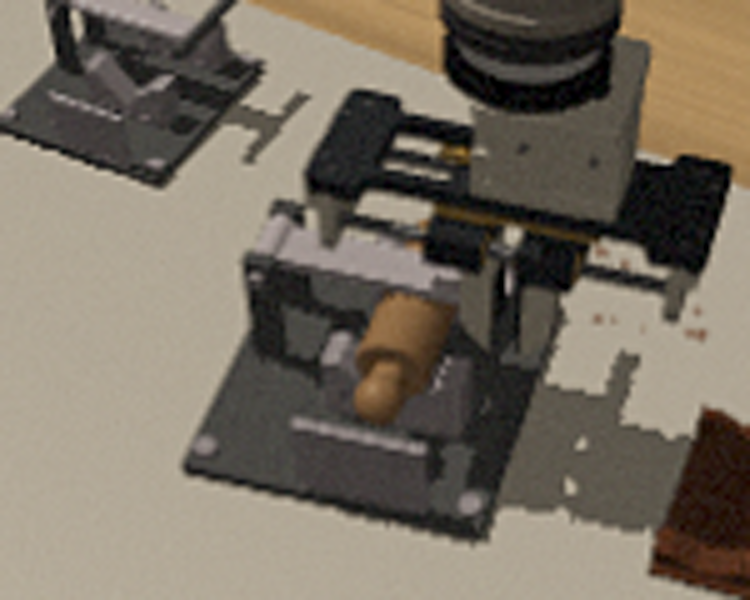

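Emit:
send_rows(
  commands=[
    [[0,0,0,0,0.006],[0,0,0,0,0.006]],
  ],
)

```text
time: 15.33
tool_pos: [536.2, 72.0, 81.0]
tcp_rot: [1.341, 1.494, 0.013]
contact_force: [0.5, 2.8, -2.4]
grip_width: 11.0
```

Emit:
send_rows(
  commands=[
    [[0,0,0,0,0.03],[0,0,0,0,0.04],[0,0,0,0,0.04],[0,0,0,0,0.04]],
  ],
)

```text
time: 15.67
tool_pos: [536.7, 71.0, 80.5]
tcp_rot: [1.334, 1.493, 0.006]
contact_force: [0.1, 0.5, -0.1]
grip_width: 33.2
```

```bash
python3 -c "
from h import *
strap();cap('wrist','pics/w13.png')"
```

```text
t 15.67 tcp [536.7  71.   80.5] x [ 0.077  0.    -0.997] y [0.968 0.24  0.075] z [ 0.24  -0.971  0.018] F [ 0.1  0.5 -0.1] w 33.2 q [-0.01  0.5   1.74  0.    0.83  1.32]
grasp x 37.0 u [138.7  25.2] r 140.9 theta 0.037551163234378626
```

View pics/w13.png

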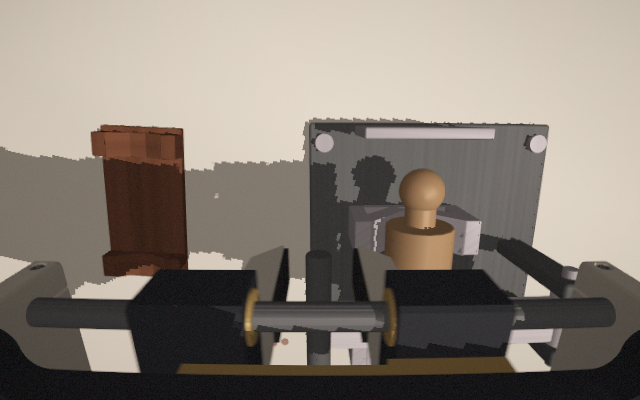

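Emit:
send_rows(
  commands=[
    [[0,0,0,0,0.05],[-0.006,0,0,0,0.05],[-0.012,0.001,0,0,0.05],[-0.02,0.001,0,0,0.05],[-0.03,0,0,0,0.05],[-0.035,0,0,0,0.05],[-0.035,-0.02,0.01,0,0.05],[-0.025,-0.025,0.02,0,0.05],[0,-0.02,0.02,0,0.05],[0,0,0,0,0.05]],
  ],
)

```text
time: 16.55
tool_pos: [472.9, 6.0, 247.9]
tcp_rot: [1.3, 1.496, -0.024]
contact_force: [0.5, -0.2, 0.1]
grip_width: 50.5
```

```bash
python3 -c "
from h import *
where();c=cap('wrist','pics/w14.png')
im=c['img'][0:230,150:430];cv2.imwrite('pics/w14c.png',cv2.resize(im,None,fx=2.6,fy=2.6,interpolation=cv2.INTER_CUBIC))
cap('side','pics/s14.png')
print(proj(c,[S+60*Y+[0,0,44]+x*X for x in(50,-50)]).round(1), proj(c,[S+70*X]))"
```

```text
t 16.55 tcp [472.9   6.  247.9] x [ 0.075 -0.002 -0.997] y [0.967 0.244 0.072] z [ 0.243 -0.97   0.02 ] F [ 0.5 -0.2  0.1] w 50.5 q [-0.16  0.18  1.68  0.01  1.2   1.16]
[[261.1  98.7]
 [264.8 209. ]] [[327.62514239  80.51466078]]
```

View pics/w14.png

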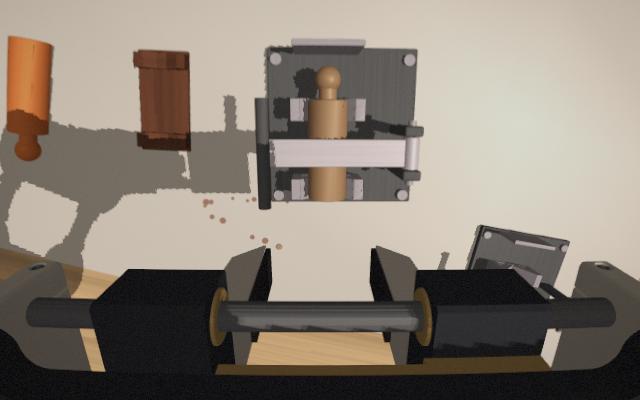

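Run:
```python
from h import *
b=cap('side');a=cap('scene');w=cap('wrist')
for n,c,(x0,y0,x1,y1),f in (('sd',b,(230,210,340,310),6),('sc',a,(255,130,345,220),6),('w',w,(245,30,430,215),3.2)):
    cv2.imwrite(f'pics/{n}15.png',cv2.resize(c['img'][y0:y1,x0:x1],None,fx=f,fy=f,interpolation=cv2.INTER_CUBIC))
    for th in (0,.1):
        L=[H+140*(np.cos(th)*Y+[0,0,np.sin(th)])+20*(-np.sin(th)*Y+[0,0,np.cos(th)])+x*X for x in (50,-50)]
        print(n,th,((proj(c,L)-[x0,y0]+.4)*f).round(0).tolist())
```

```text
sd 0 [[351.0, 48.0], [104.0, 96.0]]
sd 0.1 [[351.0, 29.0], [101.0, 78.0]]
sc 0 [[395.0, 283.0], [455.0, 123.0]]
sc 0.1 [[389.0, 258.0], [450.0, 98.0]]
w 0 [[63.0, 230.0], [73.0, 583.0]]
w 0.1 [[66.0, 227.0], [77.0, 596.0]]
```

View pics/sd15.png

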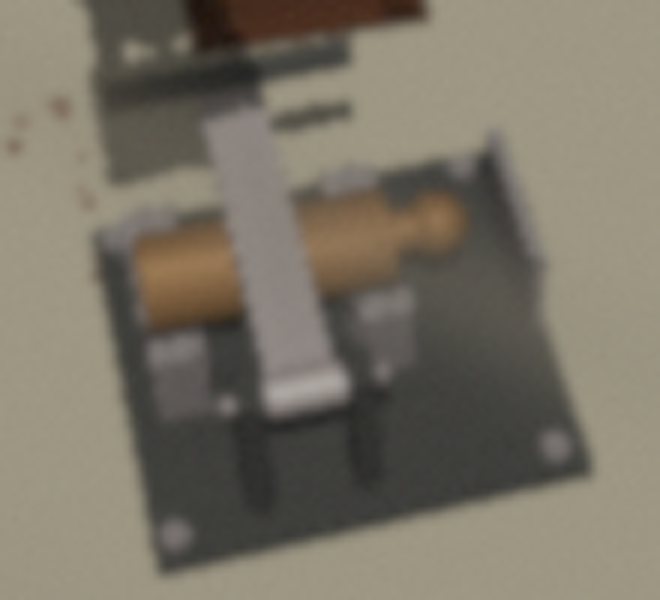

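View pics/sc15.png

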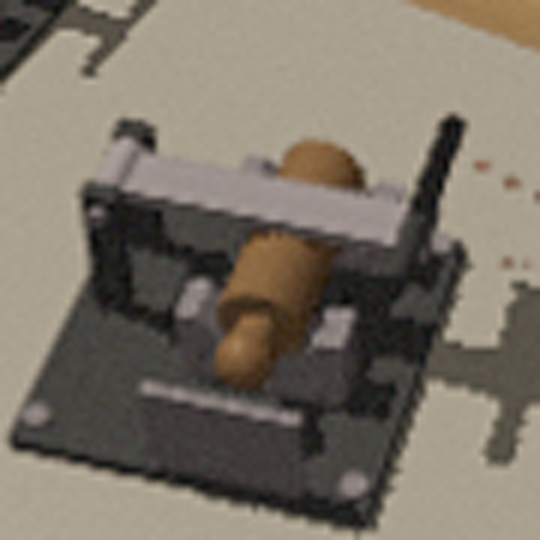

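View pics/w15.png

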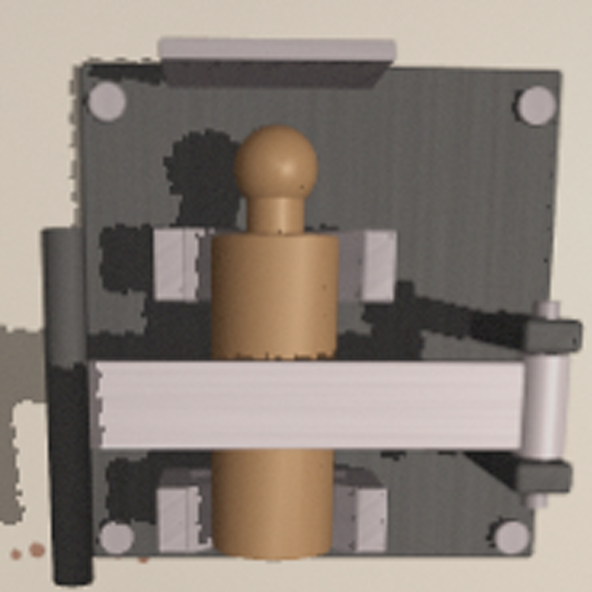

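Run:
```python
from h import *
c=cap('wrist')
s=lambda L:[(x/3.2+245-.3,y/3.2+30-.3) for x,y in L]
Q=onz(c,s([(155,229),(395,231),(158,551),(385,551)]),50);C=Q.mean(0)
k=onz(c,s([(276,165)]),50.3)[0];r=onz(c,s([(213,552),(331,552)]),50.3).mean(0)
print('knob',((k-C)@X).round(1),((k-C)@Y).round(1),'rear',((r-C)@X).round(1),((r-C)@Y).round(1))
from plant import close_job
print(close_job())
```

```text
knob 70.8 0.1 rear -51.8 -0.1
the job is handed in; nothing more can be done
None
```

The seal stone is in the engraving bed with its knob toward the fence, and the strap is closed down on it. I handed the job in at about 17 s. The hand-in reports no verdict, so these are my own checks.

- **Stone:** I took the tan stone, not the orange look-alike, and laid it in the larger of the two beds. It was released while the strap was still folded back at about 2.92 rad. Measured with the strap open and again after closing, the knob is 70.8 mm along the groove from mid-groove (ideal 70 mm) and 0.1 mm sideways. So the stone is centred within about 1 mm.
- **Strap:** I gripped the crossbar, swung it over and pressed until the wrist force read about 39 N upward, then let go and backed off. That was a sharp rise on contact; the pressing force went through the strap and fingers. In the last scene and wrist pictures the bar lies where it should for 0 rad, within about 0.02 rad.
- **Disagreement:** The angle worked out from the gripper read 0.03–0.04 rad instead. I put that down to the bar slipping about 4 mm in the pads, and both values are within the limit.
- **Tool tilt:** The tool drifted by up to about 0.08 rad during the moves, and the row moves could not correct it. It had no visible effect on the stone.
- **Other objects:** My moves stayed away from the long stone, short stone and phone. I did not re-measure their positions at the end. The last force reading was near zero, so the robot was touching nothing.

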